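Stack the slats and show the test bar to the camera

TASK

Clear the two slats off the black print tray by laying them as the next crosswise layer on the slat tower on the curing plate, one near each end of the slats beneath, directly over the bottom pair. Then pick the comb-shaped test bar they were covering out of the tray and finish holding it still in the air for the inspection camera: the middle of its comb at the camera's focus point, bar level, teeth up, broad face square to the lens. Do not let go of it at the end; leave the tower's other slats and everything else on the table where they are.

Things in the scene. Friction and masses are not known exactly. Their poses are not given: they have to be found in the camera images.
- tray: (all sizes here in mm) black open tray, outside 190 (its x) x 120 (its y) x 42 tall, walls and floor 5 thick, fixed, left or right of the work area. Origin at the centre of its underside, z up. The comb bar stands on its floor, two slats lie across its long rims, one over each half.
- slat_a: (mm) white printed slat, 150 x 20 x 12, 36 g; origin at the centre of its underside, x along its length, z up through its 12 mm thickness. Lies flat across the tray's two long rims (underside 42 above the table), its length along the tray's y, within 0.1 rad, about 30 to 42 to the tray's -x side of its middle. It is one of the two slats to be stacked; they are interchangeable.
- slat_b: (mm) white printed slat, 150 x 20 x 12, 36 g; origin at the centre of its underside, x along its length, z up through its 12 mm thickness. Like slat_a, about 30 to 42 to the tray's +x side of its middle.
- plate: (mm) fixed aluminium plate 165 x 165 x 8 thick, on the other side than the tray. Origin at the centre of its underside, z up. Carries two layers of slats: lower pair along plate x at plate y = +45 and -45, over it a pair along plate y at plate x = +45 and -45, top 32 above the table. The third layer goes along plate x, centred at y = +45 and -45, right over the lower pair.
- low_1: (mm) white printed slat, 150 x 20 x 12, 36 g; origin at the centre of its underside, x along its length, z up through its 12 mm thickness. Already in the tower, lower layer at plate y = +45; it stays there, loose.
- low_2: (mm) white printed slat, 150 x 20 x 12, 36 g; origin at the centre of its underside, x along its length, z up through its 12 mm thickness. Already in the tower, lower layer at plate y = -45; it stays there, loose.
- mid_1: (mm) white printed slat, 150 x 20 x 12, 36 g; origin at the centre of its underside, x along its length, z up through its 12 mm thickness. Already in the tower, upper layer at plate x = +45; it stays there, loose.
- mid_2: (mm) white printed slat, 150 x 20 x 12, 36 g; origin at the centre of its underside, x along its length, z up through its 12 mm thickness. Already in the tower, upper layer at plate x = -45; it stays there, loose.
- comb: (mm) test bar, white, 130 x 16 x 28 tall, about 50 g, teeth up on the tray floor (5 above the table), its x within 0.1 rad of tray x. Origin at the centre of its underside; x along it, y across its 16 thickness, z up. x = -65 to -21: solid full-height end, handy to hold; x = -21 to 65: five teeth 14 tall on a 14 tall back. Broad faces look along +y and -y.
- comb_mid (a point): (mm) middle of the comb part of the test bar: 22 along the bar's +x from its origin, 14 above its underside, midway through its thickness; axes as the bar's.
- focus (a point): (mm) the camera's focus point in the air, 130 in front of the middle of its lens on the lens axis, about 203 above the table. Its x lies along the lens axis and points to the lens (25 degrees up); its y is level; its z points up, leaning 25 degrees away from the camera.
- stand: (mm) inspection camera on a fixed stand at the far middle: base 130 x 130 x 14, post to 324, grey head 70 x 56 x 56 with a black lens (diameter 46) looking along the stand's -x (towards the robot, yaw within 0.3 rad) and 25 degrees down. Origin at the centre of the base's underside; lens front middle 79 from it along -x, 258 up.
- block: (mm) bystander, not part of the job, loose: steel sample block on a thin foot, 34 x 90 x 54 tall, two rows of three holes. Origin at the centre of its underside, z up.
- vial_1: (mm) bystander, not part of the job, loose: small round glass vial, diameter 38, 55 tall, standing near the middle. Origin at the centre of its underside, z up.
- vial_2: (mm) bystander, not part of the job, loose: a second such glass vial, at the side. Origin at the centre of its underside, z up.
- collar: (mm) bystander, not part of the job, loose: white printed ring, diameter 60, 20 tall. Origin at the centre of its underside, z up.
- funnel: (mm) bystander, not part of the job, loose: white printed funnel, diameter 68, 85 tall. Origin at the centre of its underside, z up.
- disc: (mm) bystander, not part of the job, loose: white printed disc, diameter 70, 10 thick. Origin at the centre of its underside, z up.
- cube: (mm) bystander, not part of the job, loose: clear plastic cube, 35 each way. Origin at the centre of its underside, z up.

How it is judged:
On the way, in this order (a step that is already met when the one before it is completed fails the run):
1. both slats from the tray lie crosswise as the tower's third layer, let go (((x of slat_a in the frame of plate between -0.025 and 0.025 m and y of slat_a in the frame of plate between 0.025 and 0.065 m and z of slat_a in the frame of plate between 0.028 and 0.036 m and angle between the x axis of each of slat_a, slat_b and the x axis of plate, either way round below 0.2 rad and angle between each of slat_a, slat_b's own z axis and vertical below 0.1 rad and x of slat_b in the frame of plate between -0.025 and 0.025 m and y of slat_b in the frame of plate between -0.065 and -0.025 m and z of slat_b in the frame of plate between 0.028 and 0.036 m) or (x of slat_a in the frame of plate between -0.025 and 0.025 m and y of slat_a in the frame of plate between -0.065 and -0.025 m and z of slat_a in the frame of plate between 0.028 and 0.036 m and angle between the x axis of each of slat_a, slat_b and the x axis of plate, either way round below 0.2 rad and angle between each of slat_a, slat_b's own z axis and vertical below 0.1 rad and x of slat_b in the frame of plate between -0.025 and 0.025 m and y of slat_b in the frame of plate between 0.025 and 0.065 m and z of slat_b in the frame of plate between 0.028 and 0.036 m)) and distance of each of low_1, low_2, mid_1, mid_2 from where it was at the start of the episode below 0.015 m and contact force between each of slat_a, slat_b and the fingers below 0.05 N and linear speed of each of slat_a, slat_b below 0.02 m/s), for 0.2 s.
2. the test bar is lifted clear of the tray in the fingers (height (world z) of comb_mid above 0.07 m and contact force between comb and the fingers above 0.5 N and contact force between comb and tray below 0.05 N), for 0.2 s.
At the end, for the whole second after the job is handed in: Test bar held still in the fingers only: comb middle within 18 mm of the focus, face square to the lens within 0.17 rad, length level within 0.15, teeth up. Two slats flat and released over the bottom pair within 25 mm along, 20 mm across, 0.2 rad; the older four moved under 15 mm (all of step 1 and distance between comb_mid and focus below 0.018 m and angle between the y axis of comb and the x axis of focus, either way round below 0.17 rad and angle between comb's own x axis and vertical between 1.421 and 1.721 rad and angle between comb's own z axis and vertical below 0.65 rad and height (world z) of comb_mid above 0.15 m and contact force between comb and the fingers above 0.5 N and contact force between comb and stand below 0.05 N and linear speed of comb below 0.02 m/s and angular speed of comb below 0.15 rad/s); the arm keeps its last pose, push and grip.
It fails at once if a slat already in the tower is shifted by more than 15 mm (distance of any of low_1, low_2, mid_1, mid_2 from where it was at the start of the episode above 0.015 m).
It fails at once if a bystander is shifted by more than 20 mm (distance of any of block, vial_1, vial_2, collar, funnel, disc, cube from where it was at the start of the episode above 0.02 m).
It also fails if it takes over 72 s, if anything falls off the work surface, if the arm or the gripper's body presses on something with over 40 N, if the wrist force passes 120 N, or if a joint passes its speed limit or range.

ROBOT

A 7-joint arm with a two-finger parallel gripper is mounted at the origin on the work surface. World frame = base frame: x ahead of the robot, y to its left, z up, the work surface at z = 0. Lengths are in m, angles in rad, forces in N, time in s.
With the tool pointing down it reaches from about 0.425 to 0.875 m from the base axis. Payload 4.7 kg.
Tool frame: the origin (TCP) lies at the very end of the fingers, on their centre line; the grasp point (between the pads) lies 19 mm behind it; z points along the fingers, y is the line along which they close (so a half turn about z gives the same grasp; the last joint's range is limited). The gripper opens to 87 mm and grips with 3 to 60 N. Pads are 19 mm wide; open, the fingers measure 117 mm over their backs; the gripper's body (75 mm by 190 mm) begins 51 mm behind the grasp point.
Start: joints at [-1.275, 0.321, -0.07, 1.45, 0.023, 1.371, -0.057], TCP at [0.181, 0.624, 0.223] pointing down, gripper open.
Joint ranges: [-2.86, 2.86], [-0.3, 2.09], [-1.38, 1.24], [0.06, 2.45], [-1.56, 4.7], [0.09, 2.05], [-2.69, 2.69]. Speed limits (rad/s): [2.57, 2.57, 3.14, 3.14, 3.14, 3.14, 3.14].

INTERFACE

Orientations are given as a rotation vector (axis times angle).
In Python, from bench import get_state, get_image, get_calibration, close_job gives the robot as it stands.
- The arm moves only by the shell command python3 -m crank 'ROWS' [FORCE]. ROWS is JSON, a list of rows, each a list of 5 numbers: the opening, from 0 (shut) to 1 (fully open), then the shift along the world's x, y, z in units of 0.2 m (1.0 is 0.2 m), then the turn about the world's z in units of 2 pi rad (1.0 is 2 pi rad). A call has 1 to 5 rows; each row is the pose to reach, as a shift and turn from the pose commanded when the call began, turning the shorter way round; what a row does not reach only later rows make up. A row lasts 1/8 s, in which the tool goes at most 62.5 mm and 10.7 degrees, less where a joint would pass 70% of its speed; a pose out of reach is approached as far as the arm can. A call with a number of a shift or a turn outside -1 to 1 is refused whole. A call with a gripper value outside its range is refused whole. The fingers move at their own pace and stop on an object; FORCE is the grip in N (left out, the last holds). Time passes only in rows, so rows that repeat a pose let the fingers close. It gives the time, the measured TCP pose, the force, the opening and the grip force at its end, in the units of the state.
- get_state(): the state, without advancing time (a new reading comes with each control period).
- get_image(name): name is "scene" or "side" or "wrist"; returns the picture (420x560x3 uint8, red, green, blue); there is no depth.
- get_calibration(name): a dict with "fovy" (degrees; the focal length in pixels is half the picture's height over the tangent of half this angle, whatever the lens; pixels are square), "cx", "cy" (the principal point, pixels), "k1" (the pictures are not rectified: a ray, as slopes to the right and down, at radius r is drawn at 1 + k1 r^2 times it, then the intrinsics apply), "R" (3x3) and "t" (3): a world point X has camera coordinates R X + t. Camera axes: x right, y down, z forward; pixel columns grow to the right and rows downward; lengths in m; the calibration is good to about 2 mm. A picture is of the moment at which its call begins: read the wrist's pose just before it. get_calibration takes no time and is no camera call; for the wrist camera it gives the pose at the moment of the call.
- close_job(): hands the job in; it is judged then, once.
The state is a dict: "time": time; "joint_positions": joint angles; "qd": joint speeds; "joint_torque": joint torques, N m; "position": TCP position; "tool_rot": TCP orientation; "ft_force": force on the tool from outside, world axes, zero at the start; "torque": the same for the moment, N m; "grip_width": opening from 0.0 (shut) to 1.0 (fully open); "grip_force": force on a finger pad.
Only numpy, scipy, OpenCV 4.12 (cv2) and the standard library are available. Lean on these libraries where they do the work, as an engineer would, in place of code of your own. Each camera call takes 0.05 s, during which the arm holds its last target. There are 200 camera calls.

## Working session

There is one attempt and no reset: what is moved stays moved. The work goes in short steps, Python scripts to look and compute and a shell command to move; the robot and the scene stay as the last step left them, time stands still between calls to the robot, and variables do not carry over. Pictures are saved under pics/ and viewed, at most 10 in all, crops included, and the job is handed in when it is done.

```bash
ls; mkdir -p pics; cat > h.py <<'E'
import numpy as np, cv2
from bench import *
def K(c):
    f=210/np.tan(np.radians(c["fovy"])/2); return f
def ray(c,u,v):
    f=K(c); d=np.array([(u-c["cx"])/f,(v-c["cy"])/f]); p=d.copy()
    for _ in range(30): p=d/(1+c["k1"]*(p@p))
    R=np.array(c["R"]);t=np.array(c["t"])
    return -R.T@t, R.T@np.array([p[0],p[1],1])
def onz(c,u,v,z):
    o,d=ray(c,u,v); return o+d*(z-o[2])/d[2]
def proj(c,X):
    X=np.atleast_2d(X)@np.array(c["R"]).T+np.array(c["t"]); p=X[:,:2]/X[:,2:]
    p=p*(1+c["k1"]*(p**2).sum(1,keepdims=True)); return p*K(c)+[c["cx"],c["cy"]]
def shot(n,fn):
    c=get_calibration(n); im=get_image(n); cv2.imwrite("pics/"+fn,im[:,:,::-1]); return c,im
E
python3 - <<'E'
from h import *
import json
for n in ("scene","side"):
    c,im=shot(n,n+"0.png"); print(n,c)
    cv2.imwrite(f"pics/{n}0b.png",cv2.resize(im[:,:,::-1],(800,600),interpolation=cv2.INTER_CUBIC))
print(get_state())
E
```

```text
pics
scene {'fovy': 45.244549855107735, 'cx': 283.3656090660604, 'cy': 215.61487981798487, 'k1': -0.13469569539047907, 'R': array([[-0.80675195,  0.59087753,  0.00387838],
       [ 0.36804839,  0.50762643, -0.7790095 ],
       [-0.46226797, -0.62704   , -0.62700013]]), 't': array([ 0.47394221, -0.11405924,  1.6467491 ])}
side {'fovy': 42.46866615945844, 'cx': 283.4849566844255, 'cy': 208.96632471906594, 'k1': -0.004641385375839105, 'R': array([[ 0.77994919, -0.62583289,  0.00352846],
       [-0.42529396, -0.53414524, -0.7306257 ],
       [ 0.4591343 ,  0.56835029, -0.6827691 ]]), 't': array([-0.46207868,  0.33317399,  1.3698902 ])}
{'time': 0.1, 'joint_positions': array([-1.27488571,  0.32173087, -0.07009233,  1.45155199,  0.02262128,
        1.37078994, -0.05686703]), 'qd': array([-2.48146349e-04, -1.10489814e-04, -2.57452971e-03, -1.86136021e-03,
       -8.91647211e-05, -1.82003635e-04, -1.47437758e-03]), 'joint_torque': array([ 1.54060499e-04, -4.92570662e+01, -4.05523069e-01, -3.13399959e+01,
       -6.40180428e-02,  3.94203421e-02,  8.19865886e-05]), 'position': array([0.18067456, 0.62387351, 0.22158315]), 'tool_rot': array([-4.41073339e-01, -3.11034624e+00,  2.65218723e-03]), 'ft_force': array([-0.07250269,  0.21874624, -0.88387046]), 'torque': array([-0.00224575, -0.0008555 ,  0.00356952]), 'grip_force': 0.0, 'grip_width': 0.9990847564033399}
```

View pics/scene0b.png

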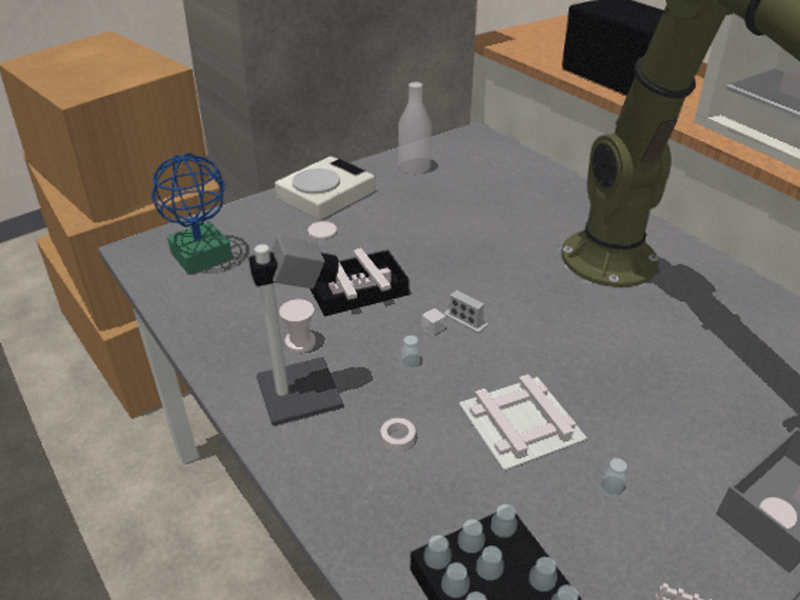

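View pics/side0b.png

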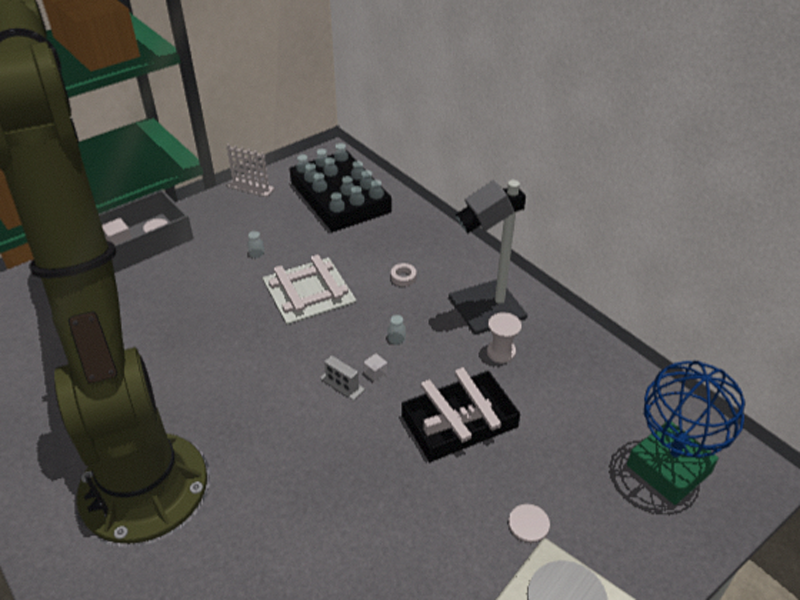

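The scene view shows the tray at (360,280), the tower at (522,420), the stand base at (300,390), the vials at (411,352) and (615,476), and the lens at about (328,268). The side view shows the same layout. Next I'll turn these pixels into positions.

```bash
python3 - <<'E'
from h import *
np.set_printoptions(precision=3,suppress=True)
s=1/1.4286
cs=get_calibration("scene");cd=get_calibration("side")
def tri(a,b):
    o1,d1=ray(cs,a[0]*s,a[1]*s);o2,d2=ray(cd,b[0]*s,b[1]*s)
    t=np.linalg.lstsq(np.c_[d1,-d2],o2-o1,rcond=None)[0]
    p,q=o1+d1*t[0],o2+d2*t[1];return (p+q)/2,np.linalg.norm(p-q)
for n,p,z in [("plateL",(460,405),.008),("plateBot",(506,466),.008),("plateR",(585,437),.008),("plateTop",(537,376),.008),
  ("baseL",(257,373),.014),("baseBot",(271,422),.014),("baseR",(343,403),.014),("post top",(262,250),.324),
  ("tray left-bottom",(323,313),.0),("tray R",(409,292),0),("trayRtop",(409,280),.042),("traytopcorner",(392,251),.042),("vial1",(411,360),.005),("vial2",(613,487),.005),
  ("funnel",(300,342),.005),("cube",(433,325),.017),("block",(466,322),.0),("collar",(398,437),.01),("disc",(322,231),.01)]:
    print(n,onz(cs,p[0]*s,p[1]*s,z), )
print()
for n,p,z in [("plate L",(264,289),.008),("plate bot",(290,321),.008),("plate R",(354,293),.008),("top",(326,259),.008),
 ("base L",(449,299),.014),("base bot",(485,331),.014),("base R",(526,311),.014),("post top",(514,183),.324),
 ("tray L top",(403,406),.042),("tray bot",(431,459),0),("tray R",(519,415),0),("trayRtop",(518,404),.042),("traytop",(487,373),.042),
 ("vial1",(397,338),.005),("vial2",(255,252),.005),("funnel",(501,355),.005),("cube",(375,367),.017),("block",(342,382),0),("collar",(403,274),.01),("disc",(530,522),.01),
 ("slat1 far",(429,382),.054),("slat1 near",(460,437),.054),("slat2 far",(463,371),.054),("slat2 near",(492,427),.054),("comb solid",(432,422),.033)]:
    print(n,onz(cd,p[0]*s,p[1]*s,z))
print(tri((328,268),(467,219)), tri((262,247),(514,182)))
E
```

```text
plateL [0.58  0.156 0.008]
plateBot [0.607 0.307 0.008]
plateR [0.455 0.342 0.008]
plateTop [0.417 0.184 0.008]
baseL [ 0.838 -0.123  0.014]
baseBot [0.874 0.    0.014]
baseR [0.749 0.035 0.014]
post top [ 0.823 -0.05   0.324]
tray left-bottom [ 0.638 -0.218  0.   ]
tray R [ 0.452 -0.17   0.   ]
trayRtop [ 0.46  -0.16   0.042]
traytopcorner [ 0.426 -0.268  0.042]
vial1 [0.579 0.008 0.005]
vial2 [0.495 0.442 0.005]
funnel [ 0.725 -0.161  0.005]
cube [ 0.49  -0.038  0.017]
block [ 0.417 -0.021  0.   ]
collar [0.714 0.153 0.01 ]
disc [ 0.485 -0.474  0.01 ]

plate L [0.433 0.308 0.008]
plate bot [0.423 0.185 0.008]
plate R [0.583 0.171 0.008]
top [0.601 0.308 0.008]
base L [0.733 0.019 0.014]
base bot [ 0.727 -0.103  0.014]
base R [ 0.839 -0.114  0.014]
post top [ 0.819 -0.053  0.324]
tray L top [ 0.451 -0.171  0.042]
tray bot [ 0.435 -0.273  0.   ]
tray R [ 0.633 -0.301  0.   ]
trayRtop [ 0.623 -0.302  0.042]
traytop [ 0.631 -0.209  0.042]
vial1 [0.574 0.004 0.005]
vial2 [0.486 0.438 0.005]
funnel [ 0.712 -0.169  0.005]
cube [ 0.482 -0.041  0.017]
block [ 0.415 -0.02   0.   ]
collar [0.708 0.152 0.01 ]
disc [ 0.479 -0.481  0.01 ]
slat1 far [ 0.52  -0.163  0.054]
slat1 near [ 0.48  -0.297  0.054]
slat2 far [ 0.59  -0.183  0.054]
slat2 near [ 0.54  -0.317  0.054]
comb solid [ 0.474 -0.228  0.033]
(array([ 0.726, -0.024,  0.264]), np.float64(0.001897805937396246)) (array([ 0.82 , -0.053,  0.326]), np.float64(0.0021077789505222545))
```

```bash
python3 -m crank '[[1,0.75,-0.95,0.15,0],[1,0.75,-0.95,0.15,0],[1,0.75,-0.95,0.15,0],[1,0.75,-0.95,0.15,0]]' 30; python3 -m crank '[[1,0.75,-0.95,0.15,0],[1,0.75,-0.95,0.15,0],[1,0.75,-0.95,0.15,0],[1,0.75,-0.95,0.15,0],[1,0.75,-0.95,0.15,0]]'
python3 - <<'E'
from h import *
c,im=shot("wrist","w1.png"); print(c); print(get_state()["position"],get_state()["time"])
cv2.imwrite("pics/w1b.png",cv2.resize(im[:,:,::-1],(800,600),interpolation=cv2.INTER_CUBIC))
E
```

```text
time: 0.6
position: [0.3321, 0.4321, 0.2525]
tool_rot: [0.443, 3.11, -0.0]
ft_force: [0.6, -0.1, 0.5]
grip_width: 1.002
grip_force: 0.0
time: 1.23
position: [0.484, 0.2388, 0.283]
tool_rot: [0.456, 3.106, -0.002]
ft_force: [-0.2, 0.7, -1.5]
grip_width: 1.004
grip_force: 0.0
{'fovy': 68.405036559058, 'cx': 278.0836629836973, 'cy': 205.44808669823712, 'k1': -0.041363590837052565, 'R': array([[ 0.2864365 ,  0.95809781, -0.00165156],
       [ 0.91413673, -0.27277674,  0.29991148],
       [ 0.28689402, -0.08741534, -0.95396561]]), 't': array([-0.36783434, -0.43218449,  0.33094673])}
[0.48192017 0.2421358  0.28251175] 1.275
```

View pics/w1b.png

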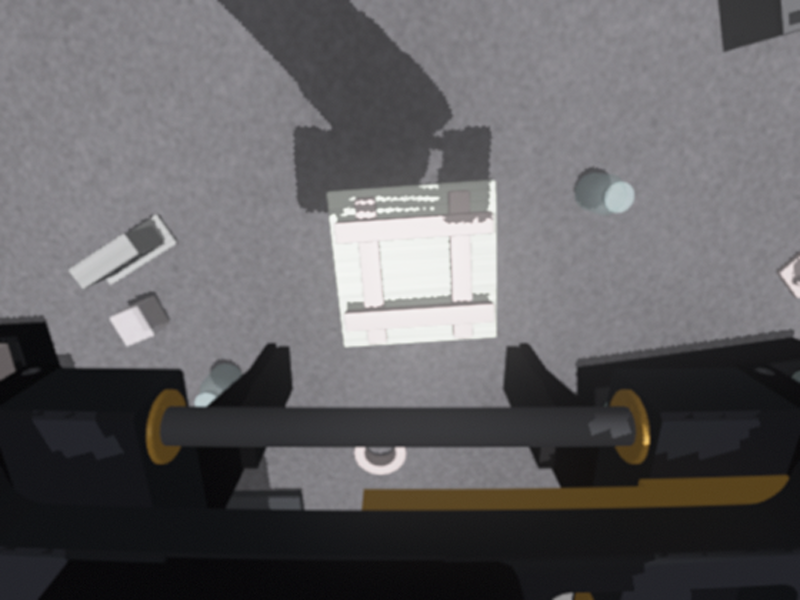

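The tower sits at (330-496,181-347). The two top slats run left to right at rows 230 and 316, and vial_2 is at (615,195).

```bash
python3 - <<'E'
from h import *
np.set_printoptions(precision=4,suppress=True)
s=.7
c=dict(fovy=68.405036559058,cx=278.0836629836973,cy=205.44808669823712,k1=-0.041363590837052565,R=[[ 0.2864365 ,  0.95809781, -0.00165156],[ 0.91413673, -0.27277674,  0.29991148],[ 0.28689402, -0.08741534, -0.95396561]],t=[-0.36783434, -0.43218449,  0.33094673])
P=[onz(c,u*s,v*s,.008) for u,v in [(328,192),(496,181),(496,337),(345,347)]]
print(np.array(P),np.mean(P,0),[np.linalg.norm(P[i]-P[i-1]) for i in range(4)],[np.arctan2(*(P[j]-P[i])[1::-1]) for i,j in [(0,3),(1,2),(0,1),(3,2)]])
M=[onz(c,u*s,v*s,.032) for u,v in [(333,228),(493,218),(345,307),(495,299),(495,325),(345,332)]]
print(np.array(M))
E
```

```text
[[0.4187 0.1886 0.008 ]
 [0.4551 0.3472 0.008 ]
 [0.614  0.3109 0.008 ]
 [0.5787 0.152  0.008 ]] [0.5166 0.2497 0.008 ] [np.float64(0.16415501515529668), np.float64(0.16275275293552321), np.float64(0.16296060934959927), np.float64(0.16276712084903538)] [np.float64(-0.2247972065312786), np.float64(-0.22472922363338677), np.float64(1.3450839377082893), np.float64(1.3524221921092674)]
[[0.4506 0.1863 0.032 ]
 [0.4844 0.3323 0.032 ]
 [0.5282 0.172  0.032 ]
 [0.5626 0.3163 0.032 ]
 [0.5895 0.3102 0.032 ]
 [0.5535 0.1634 0.032 ]]
```

```bash
python3 -m crank '[[1,0.1,-0.8,0,-0.08],[1,0.1,-0.8,0,-0.08],[1,0.1,-0.8,0,-0.08]]'|head -2; python3 -m crank '[[1,0.1,-0.8,0,-0.08],[1,0.1,-0.8,0,-0.08],[1,0.1,-0.8,0,-0.08]]'|head -2;python3 -m crank '[[1,0.05,-0.8,0,-0.084],[1,0.05,-0.8,0,-0.084],[1,0.05,-0.8,0,-0.084],[1,0.05,-0.8,0,-0.084]]'
python3 - <<'E'
from h import *
import pickle
c,im=shot("wrist","w2.png"); pickle.dump(c,open("w2.pkl","wb")); print(get_state()["position"],get_state()["tool_rot"])
cv2.imwrite("pics/w2b.png",cv2.resize(im[:,:,::-1],(800,600),interpolation=cv2.INTER_CUBIC))
E
```

```text
time: 1.65
position: [0.5003, 0.0826, 0.2823]
time: 2.02
position: [0.5205, -0.0773, 0.2824]
time: 2.52
position: [0.5302, -0.2373, 0.2819]
tool_rot: [-2.479, -1.93, 0.003]
ft_force: [-0.3, 1.2, -0.9]
grip_width: 1.002
grip_force: 0.0
[ 0.5308946  -0.23473601  0.28181521] [-2.47322157e+00 -1.93503383e+00  8.45278955e-04]
```

View pics/w2b.png

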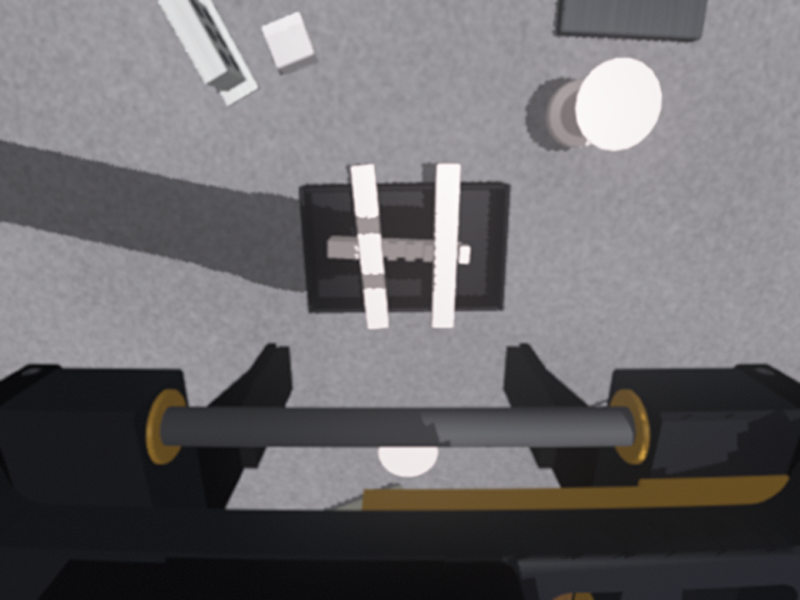

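Tray rims are at (300,187), (510,183), (504,310) and (308,312). Slat A runs (363,165)–(378,328) and slat B (448,164)–(443,327). The comb spans (328,247)–(470,254), with its solid end on the left, toward the robot.

```bash
python3 - <<'E'
from h import *
import pickle
np.set_printoptions(precision=4,suppress=True)
c=pickle.load(open("w2.pkl","rb")); s=.7
T=np.array([onz(c,u*s,v*s,.042) for u,v in [(300,187),(510,183),(504,310),(308,312)]])
print(T.mean(0),[np.linalg.norm(T[i]-T[i-1]) for i in range(4)],[np.arctan2(*(T[j]-T[i])[1::-1]) for i,j in [(0,1),(3,2),(3,0),(2,1)]])
for n,a,b,z in [("A",(363,165),(378,328),.054),("B",(448,164),(443,327),.054),("comb",(328,247),(470,254),.033)]:
    p,q=onz(c,a[0]*s,a[1]*s,z),onz(c,b[0]*s,b[1]*s,z); d=p-q
    print(n,p,q,(p+q)/2,np.linalg.norm(d),np.degrees(np.arctan2(d[1],d[0])))
# comb end width / tilt check
for v in [(328,238),(328,258),(470,245),(470,264)]: print(onz(c,v[0]*s,v[1]*s,.033))
E
```

```text
[ 0.5373 -0.2405  0.042 ] [np.float64(0.11824621779429903), np.float64(0.18681569559530778), np.float64(0.11969177195646859), np.float64(0.18976230905254302)] [np.float64(-0.22734320048321247), np.float64(-0.23504553350806903), np.float64(1.3255734209377426), np.float64(1.3503616735317552)]
A [ 0.5204 -0.1572  0.054 ] [ 0.4946 -0.3043  0.054 ] [ 0.5075 -0.2308  0.054 ] 0.14936024992291644 80.05287496448346
B [ 0.5907 -0.174   0.054 ] [ 0.5546 -0.3184  0.054 ] [ 0.5727 -0.2462  0.054 ] 0.14877102840625633 75.9761873622149
comb [ 0.4668 -0.2212  0.033 ] [ 0.5956 -0.2606  0.033 ] [ 0.5312 -0.2409  0.033 ] 0.1347538697074078 163.03055471218653
[ 0.4692 -0.213   0.033 ]
[ 0.4637 -0.2314  0.033 ]
[ 0.5973 -0.252   0.033 ]
[ 0.5937 -0.2701  0.033 ]
```

```bash
python3 -m crank '[[0.5,0.21,-0.05,-0.9,0],[0.5,0.21,-0.05,-0.9,0],[0.5,0.21,-0.05,-0.9,0],[0.5,0.21,-0.05,-0.9,0]]' 20; python3 -m crank '[[0.5,0,0,-0.15,0],[0.5,0,0,-0.313,0],[0.5,0,0,-0.313,0],[0.1,0,0,-0.313,0],[0.1,0,0,-0.313,0]]';python3 -m crank '[[0.1,0,0,0,0],[0.1,0,0,0,0]]'
```

```text
time: 3.08
position: [0.5706, -0.2402, 0.0969]
tool_rot: [-2.462, -1.936, 0.009]
ft_force: [-0.6, 0.3, -0.1]
grip_width: 0.631
grip_force: 0.0
time: 3.7
position: [0.5743, -0.2458, 0.0424]
tool_rot: [2.473, 1.934, 0.004]
ft_force: [0.6, 0.2, 0.0]
grip_width: 0.355
grip_force: 0.0
time: 3.95
position: [0.5734, -0.2458, 0.0412]
tool_rot: [2.475, 1.934, 0.002]
ft_force: [-1.2, 1.1, 5.4]
grip_width: 0.228
grip_force: 20.0
```

```bash
python3 -m crank '[[0.1,0,0,0.3,0],[0.1,0,0,0.6,0],[0.1,0,0,0.6,0]]'; for i in 1 ; do python3 -m crank '[[0.1,-0.08,0.9,0,0.084],[0.1,-0.08,0.9,0,0.084],[0.1,-0.08,0.9,0,0.084],[0.1,-0.08,0.9,0,0.084]]'; done|sed -n '2p;5p'; python3 -m crank '[[0.1,-0.08,0.9,0,0.084],[0.1,-0.08,0.9,0,0.084],[0.1,-0.08,0.9,0,0.084],[0.1,-0.08,0.9,0,0.084]]'|sed -n '2p;5p'; python3 -m crank '[[0.1,-0.074,0.897,0,0.085],[0.1,-0.074,0.897,0,0.085],[0.1,-0.074,0.897,0,0.085],[0.1,-0.074,0.897,0,0.085],[0.1,-0.074,0.897,0,0.085]]'
python3 - <<'E'
from h import *
import pickle
c,im=shot("wrist","w3.png"); pickle.dump(c,open("w3.pkl","wb")); print(get_state()["position"],get_state()["tool_rot"])
cv2.imwrite("pics/w3b.png",cv2.resize(im[:,:,::-1],(800,600),interpolation=cv2.INTER_CUBIC))
E
```

```text
time: 4.32
position: [0.5757, -0.2476, 0.1656]
tool_rot: [2.469, 1.929, 0.009]
ft_force: [0.8, 0.2, -0.6]
grip_width: 0.232
grip_force: 20.0
position: [0.5561, -0.0589, 0.1586]
grip_width: 0.227
position: [0.5395, 0.1195, 0.1588]
grip_width: 0.225
time: 5.95
position: [0.5269, 0.2911, 0.1591]
tool_rot: [-0.359, -3.121, 0.004]
ft_force: [0.7, -0.9, -0.9]
grip_width: 0.226
grip_force: 20.0
[0.5271048  0.29056216 0.15936981] [ 0.36081189  3.12070851 -0.00330451]
```

View pics/w3b.png

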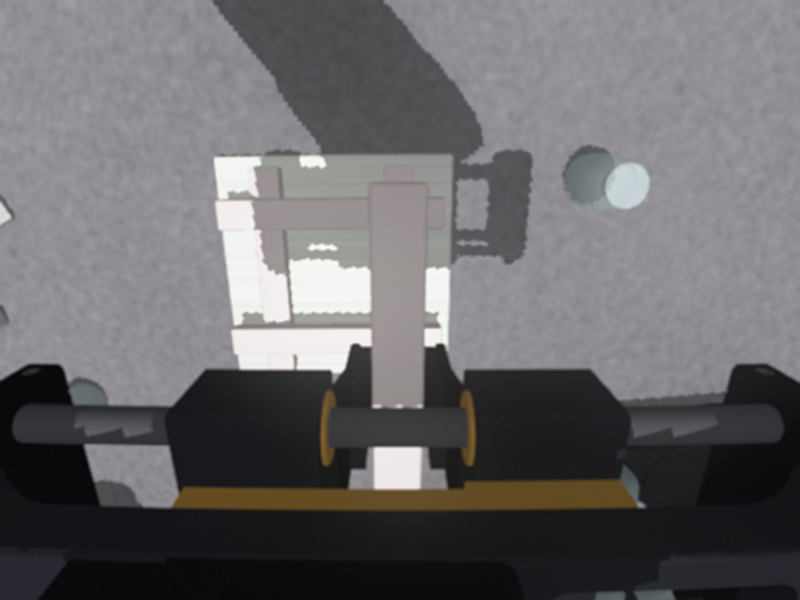

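The slat is held at columns 371–427 with its near end at row 183, parallel to the slats below. Checking its offset along its length.

```bash
python3 - <<'E'
from h import *
import pickle
np.set_printoptions(precision=4,suppress=True)
c=pickle.load(open("w3.pkl","rb")); s=.7
a=[onz(c,u*s,183*s,.172) for u in (370,427)]; b=[onz(c,u*s,345*s,.172) for u in (373,425)]
m=(a[0]+a[1])/2;n=(b[0]+b[1])/2;print(m,n,np.arctan2(*(n-m)[1::-1]), m+.075*np.array([np.cos(.225),-np.sin(.225),0]))
for u,v in [(215,156),(453,153)]: print(onz(c,u*s,v*s,.008))
E
```

```text
[0.4555 0.3089 0.172 ] [0.5119 0.2961 0.172 ] -0.22380547441334875 [0.5286 0.2922 0.172 ]
[0.4181 0.1885 0.008 ]
[0.4535 0.3472 0.008 ]
```

```bash
python3 -m crank '[[0.1,-0.01,0.007,-0.25,0],[0.1,-0.01,0.007,-0.45,0],[0.1,-0.01,0.007,-0.55,0],[0.1,-0.01,0.007,-0.6,0],[0.1,-0.01,0.007,-0.6,0]]'|sed -n '2p;4p'; python3 -m crank '[[0.1,0,0,-0.035,0],[0.1,0,0,-0.035,0],[0.1,0,0,-0.035,0]]'|sed -n '2p;4p';  python3 -m crank '[[0.35,0,0,0,0],[0.35,0,0,0,0],[0.35,0,0,0,0]]'
```

```text
position: [0.5246, 0.2947, 0.0404]
ft_force: [0.6, -0.8, -0.2]
position: [0.5242, 0.2954, 0.0335]
ft_force: [0.7, 0.5, -0.5]
time: 7.38
position: [0.524, 0.2952, 0.0331]
tool_rot: [0.353, 3.121, 0.0]
ft_force: [0.9, 0.0, 0.9]
grip_width: 0.348
grip_force: 0.0
```

```bash
python3 -m crank '[[0.35,0,0,0.3,0],[0.35,0,0,0.6,0],[0.35,0,0,0.6,0]]'|sed -n '2p;4p'; python3 -m crank '[[0.5,-0.02,-0.88,0,-0.081],[0.5,-0.02,-0.88,0,-0.081],[0.5,-0.02,-0.88,0,-0.081],[0.5,-0.02,-0.88,0,-0.081]]'|sed -n '2p'; python3 -m crank '[[0.5,-0.03,-0.88,0,-0.081],[0.5,-0.03,-0.88,0,-0.081],[0.5,-0.03,-0.88,0,-0.081],[0.5,-0.03,-0.88,0,-0.081]]'|sed -n '2p'; python3 -m crank '[[0.5,-0.033,-0.87,0,-0.08],[0.5,-0.033,-0.87,0,-0.08],[0.5,-0.033,-0.87,0,-0.08],[0.5,-0.033,-0.87,0,-0.08],[0.5,-0.033,-0.87,0,-0.08]]'
python3 - <<'E'
from h import *
import pickle
c,im=shot("wrist","w4.png"); pickle.dump(c,open("w4.pkl","wb")); print(get_state()["position"],get_state()["tool_rot"])
cv2.imwrite("pics/w4b.png",cv2.resize(im[:,:,::-1],(800,600),interpolation=cv2.INTER_CUBIC))
E
```

```text
position: [0.5274, 0.297, 0.1592]
ft_force: [1.1, 0.6, -0.8]
position: [0.5198, 0.1137, 0.1524]
position: [0.5135, -0.0608, 0.1527]
time: 9.38
position: [0.5081, -0.2284, 0.1522]
tool_rot: [-2.402, -2.023, -0.0]
ft_force: [0.5, 0.6, -0.0]
grip_width: 0.503
grip_force: 0.0
[ 0.50823585 -0.22790372  0.1522939 ] [-2.40093095e+00 -2.02374176e+00 -4.20108475e-04]
```

View pics/w4b.png

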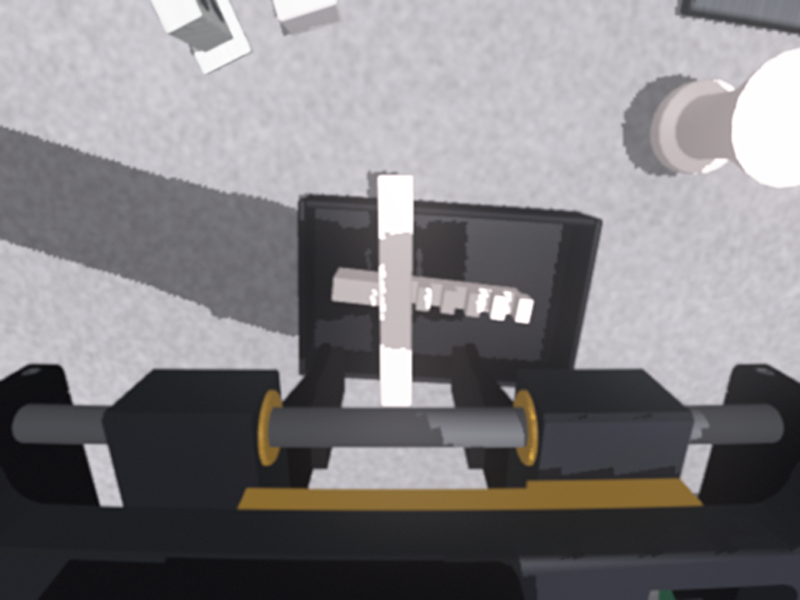

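Slat A lies between the open fingers at columns 378–412, parallel to them. The comb is clear, with its solid end at the left. Grasping the slat.

```bash
python3 -m crank '[[0.5,0,-0.015,-0.25,0],[0.5,0,-0.015,-0.5,0],[0.5,0,-0.015,-0.575,0],[0.5,0,-0.015,-0.575,0],[0.1,0,-0.015,-0.575,0]]'|sed -n '2p;4p'; python3 -m crank '[[0.1,0,0,0,0],[0.1,0,0,0,0],[0.1,0,0,0,0]]'; python3 -m crank '[[0.1,0,0,0.3,0],[0.1,0,0,0.6,0],[0.1,0,0,0.6,0]]'
```

```text
position: [0.5091, -0.234, 0.0399]
ft_force: [0.2, -0.1, -0.5]
time: 10.42
position: [0.508, -0.234, 0.0389]
tool_rot: [2.406, 2.018, 0.002]
ft_force: [-1.0, 1.3, 5.4]
grip_width: 0.227
grip_force: 20.0
time: 10.8
position: [0.5105, -0.2355, 0.163]
tool_rot: [2.401, 2.014, 0.01]
ft_force: [0.4, 0.3, 0.0]
grip_width: 0.228
grip_force: 20.0
```

```bash
python3 -m crank '[[0.1,0,0.73,0,0.08],[0.1,0,0.73,0,0.08],[0.1,0,0.73,0,0.08]]'|sed -n '2p;5p'; python3 -m crank '[[0.1,0,0.73,0,0.08],[0.1,0,0.73,0,0.08],[0.1,0,0.73,0,0.08]]'|sed -n '2p;5p'; python3 -m crank '[[0.1,0.01,0.735,0,0.082],[0.1,0.01,0.735,0,0.082],[0.1,0.01,0.735,0,0.082],[0.1,0.01,0.735,0,0.082],[0.1,0.01,0.735,0,0.082]]'
python3 - <<'E'
from h import *
import pickle
c,im=shot("wrist","w5.png"); pickle.dump(c,open("w5.pkl","wb")); print(get_state()["position"],get_state()["tool_rot"])
cv2.imwrite("pics/w5b.png",cv2.resize(im[:,:,::-1],(800,600),interpolation=cv2.INTER_CUBIC))
E
```

```text
position: [0.5066, -0.0827, 0.1566]
grip_width: 0.225
position: [0.5059, 0.0631, 0.1565]
grip_width: 0.225
time: 12.18
position: [0.5093, 0.203, 0.1572]
tool_rot: [-0.36, -3.12, 0.003]
ft_force: [-0.6, -0.1, 0.1]
grip_width: 0.231
grip_force: 20.0
[0.50953466 0.20278858 0.15750014] [-3.60539353e-01 -3.12033477e+00  1.71561210e-03]
```

View pics/w5b.png

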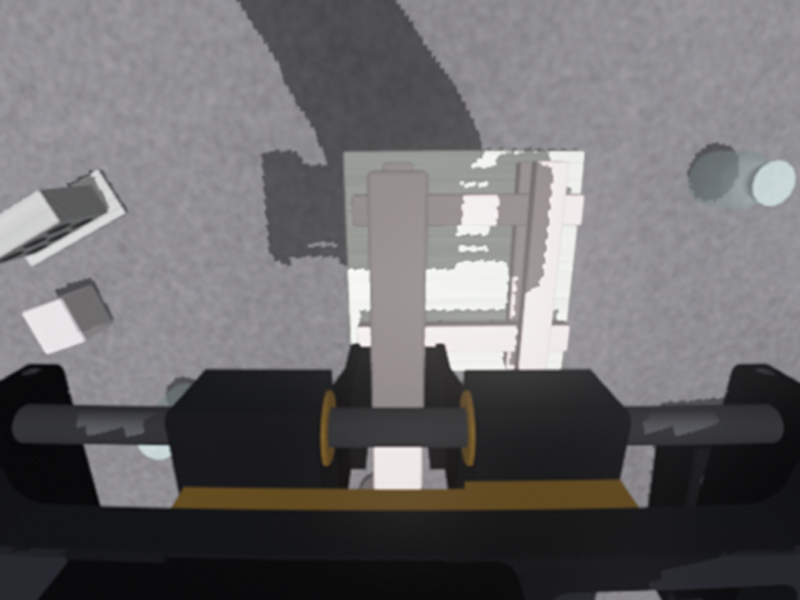

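Slat B lies flat on the tower at column 540. Slat A is held over the left position, aligned. Lowering and releasing.

```bash
python3 -m crank '[[0.1,0,0.012,-0.25,0],[0.1,0,0.012,-0.45,0],[0.1,0,0.012,-0.55,0],[0.1,0,0.012,-0.6,0],[0.1,0,0.012,-0.6,0]]'|sed -n '2p;4p'; python3 -m crank '[[0.1,0,0,-0.035,0],[0.1,0,0,-0.035,0],[0.1,0,0,-0.035,0]]'|sed -n '2p;4p';  python3 -m crank '[[0.35,0,0,0,0],[0.35,0,0,0,0],[0.35,0,0,0,0]]'; python3 -m crank '[[0.35,0,0,0.3,0],[0.35,0,0,0.6,0],[0.35,0,0,0.6,0]]'|sed -n '2p;4p'
python3 - <<'E'
from h import *
import pickle
for n in ("scene","side"): c,im=shot(n,n+"6.png")
s=cv2.imread("pics/scene6.png")[245:335,310:430]; d=cv2.imread("pics/side6.png")[165:240,170:270]
cv2.imwrite("pics/c6.png",np.hstack([cv2.resize(s,(400,300),interpolation=cv2.INTER_CUBIC),cv2.resize(d,(400,300),interpolation=cv2.INTER_CUBIC)]))
E
```

```text
position: [0.5095, 0.2065, 0.0379]
ft_force: [0.4, -0.1, 0.6]
position: [0.5096, 0.2078, 0.0314]
ft_force: [0.2, -0.4, -0.6]
time: 13.6
position: [0.5094, 0.2076, 0.0311]
tool_rot: [0.353, 3.122, 0.0]
ft_force: [-1.0, -0.5, -0.8]
grip_width: 0.344
grip_force: 0.0
position: [0.513, 0.209, 0.1566]
ft_force: [0.4, 0.1, -0.6]
```

View pics/c6.png

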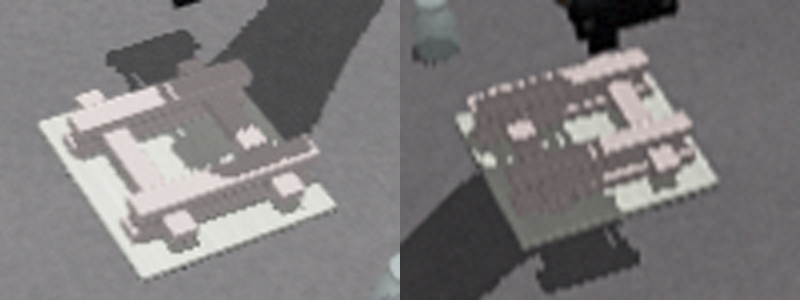

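The third layer lies crosswise over the bottom pair and is released. A vertical tool alone can't tilt the bar 25°, so I'll test what the arm does at the edge of its reach.

```bash
python3 -m crank '[[0.35,-0.9,-0.9,0.5,-0.08],[0.35,-0.9,-0.9,0.5,-0.08],[0.35,-0.9,-0.9,0.5,-0.08],[0.35,-0.9,-0.9,0.5,-0.08],[0.35,-0.9,-0.9,0.5,-0.08]]'|sed -n '1,4p'; python3 -c "
from bench import *;s=get_state();print(s['joint_positions'])"
```

```text
time: 14.7
position: [0.3675, 0.0576, 0.2335]
tool_rot: [-1.113, -2.931, -0.002]
ft_force: [-0.1, -0.0, 0.4]
[-0.2666492  -0.28631827  0.03595482  2.04508249  0.00584221  1.38702662
  0.61204597]
```

The arm keeps the tool vertical, so it can't supply the tilt. Plan:
- Perch the bar on the tray's outer rim with its solid end past the tray corner.
- Let it roll between partly opened fingers.
- Clamp it tilted, corner to corner.

First I'll refine the comb pose from the last tray picture.

```bash
python3 - <<'E'
from h import *
import pickle
np.set_printoptions(precision=4,suppress=True)
c=pickle.load(open("w4.pkl","rb"))
im=cv2.imread("pics/w4.png")[170:250,220:390]
cv2.imwrite("pics/c7.png",cv2.resize(im,(800,376),interpolation=cv2.INTER_CUBIC))
s=.7
T=[onz(c,u*s,v*s,.042) for u,v in [(300,197),(600,217)]];print(T,np.arctan2(*(T[1]-T[0])[1::-1]))
st=get_state();print(st["position"],st["tool_rot"])
E
```

```text
[array([ 0.4602, -0.16  ,  0.042 ]), array([ 0.64  , -0.2027,  0.042 ])] -0.23323988962064962
[0.3675 0.0576 0.2335] [-1.1126 -2.9315 -0.0019]
```

View pics/c7.png

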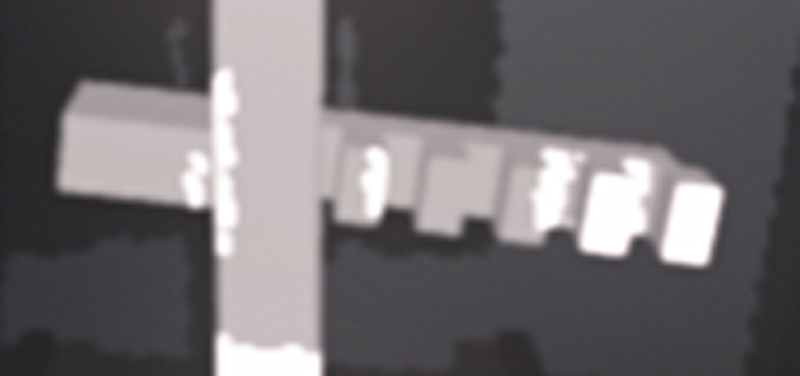

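The crop shows the comb's top-face corners at (64,113), (57,190), (722,184) and (708,266). The five teeth have narrow gaps.

```bash
python3 - <<'E'
from h import *
import pickle
np.set_printoptions(precision=4,suppress=True)
c=pickle.load(open("w4.pkl","rb"))
P=[onz(c,220+u/4.706,170+v/4.706,.033) for u,v in [(64,113),(57,190),(722,184),(708,266)]]
L=(P[0]+P[1])/2;R=(P[2]+P[3])/2;d=R-L;print(np.array(P),L,R,np.linalg.norm(d),np.degrees(np.arctan2(d[1],d[0])),L+d/np.linalg.norm(d)*.032)
E
```

```text
[[ 0.4681 -0.215   0.033 ]
 [ 0.4633 -0.2306  0.033 ]
 [ 0.5972 -0.2522  0.033 ]
 [ 0.5929 -0.2696  0.033 ]] [ 0.4657 -0.2228  0.033 ] [ 0.5951 -0.2609  0.033 ] 0.1348517841026051 -16.420583519362555 [ 0.4964 -0.2318  0.033 ]
```

```bash
python3 -m crank '[[0.5,0.35,-0.75,-0.1,0.035],[0.5,0.35,-0.75,-0.1,0.035],[0.5,0.35,-0.75,-0.1,0.035],[0.5,0.35,-0.75,-0.1,0.035]]'|sed -n '2,3p'; python3 -m crank '[[0.5,0.3,-0.7,-0.2,0.035],[0.5,0.3,-0.7,-0.2,0.035],[0.5,0.3,-0.7,-0.2,0.035],[0.5,0.3,-0.7,-0.2,0.035],[0.5,0.3,-0.7,-0.2,0.035]]'; python3 -c "
from bench import *;s=get_state();print(s['position'],s['tool_rot'])"
```

```text
position: [0.438, -0.0959, 0.2116]
tool_rot: [-0.796, -3.029, 0.002]
time: 15.82
position: [0.4984, -0.2303, 0.173]
tool_rot: [-0.446, -3.102, -0.002]
ft_force: [0.6, 0.7, 0.2]
grip_width: 0.502
grip_force: 0.0
[ 0.49841379 -0.23027222  0.17295912] [-4.46225656e-01 -3.10179746e+00 -2.42719039e-03]
```

```bash
python3 -m crank '[[0.5,0,-0.012,-0.3,0],[0.5,0,-0.012,-0.6,0],[0.5,0,-0.012,-0.75,0],[0.5,0,-0.012,-0.815,0],[0.5,0,-0.012,-0.815,0]]' 30|sed -n '2p;4p'; python3 -m crank '[[0.05,0,0,0,0],[0.05,0,0,0,0],[0.05,0,0,0,0],[0.05,0,0,0,0]]'; python3 -m crank '[[0.05,0,0,0.25,0],[0.05,0,0,0.5,0],[0.05,0,0,0.5,0],[0.05,0,0,0.5,0]]'
```

```text
position: [0.4991, -0.2335, 0.0112]
ft_force: [-0.1, -0.9, 1.0]
time: 16.95
position: [0.4993, -0.2348, 0.0117]
tool_rot: [-0.449, -3.105, -0.0]
ft_force: [-0.2, 0.9, 2.4]
grip_width: 0.178
grip_force: 30.0
time: 17.45
position: [0.4984, -0.2345, 0.1105]
tool_rot: [-0.449, -3.103, -0.001]
ft_force: [-0.2, 0.2, -1.6]
grip_width: 0.182
grip_force: 30.0
```

```bash
python3 -m crank '[[0.05,-0.415,-0.209,0,0.0086],[0.05,-0.415,-0.209,0,0.0086],[0.05,-0.415,-0.209,0,0.0086],[0.05,-0.415,-0.209,0,0.0086]]'|sed -n '2,3p'; python3 -m crank '[[0.05,0,0,-0.15,0],[0.05,0,0,-0.26,0],[0.05,0,0,-0.3,0],[0.05,0,0,-0.3,0],[0.05,0,0,-0.3,0]]'
python3 - <<'E'
from h import *
c,im=shot("side","s8.png"); st=get_state();print(st["position"],st["tool_rot"],st["ft_force"])
E
```

```text
position: [0.4163, -0.2758, 0.1105]
tool_rot: [-0.364, -3.115, -0.001]
time: 18.58
position: [0.4168, -0.2768, 0.0519]
tool_rot: [-0.364, -3.116, 0.001]
ft_force: [-0.4, 0.2, 0.3]
grip_width: 0.18
grip_force: 30.0
[ 0.41680703 -0.27690421  0.05198699] [-3.64807209e-01 -3.11671997e+00  8.93818847e-04] [ 0.48249566 -0.20666493 -0.26146721]
```

```bash
python3 -m crank '[[0.05,0,0,-0.015,0],[0.05,0,0,-0.015,0]]'|sed -n '2,4p';python3 -m crank '[[0.05,0,0,-0.01,0],[0.05,0,0,-0.01,0]]'|sed -n '2,4p'
```

```text
position: [0.4166, -0.2769, 0.0486]
tool_rot: [-0.365, -3.117, 0.001]
ft_force: [1.1, 0.2, 1.3]
position: [0.4164, -0.2769, 0.048]
tool_rot: [-0.366, -3.116, -0.001]
ft_force: [-3.7, 2.5, 15.2]
```

```bash
python3 -m crank '[[0.23,-0.002,-0.01,0,0],[0.25,-0.004,-0.018,-0.02,0],[0.3,-0.007,-0.03,-0.05,0],[0.34,-0.008,-0.034,-0.07,0],[0.34,-0.008,-0.034,-0.07,0]]' 10|sed -n '2,6p';python3 -m crank '[[0.34,0,0,0,0],[0.34,0,0,0,0],[0.34,0,0,0,0]]'|sed -n '2,6p'
python3 -m crank '[[0.2,0,0,0,0],[0.2,0,0,0,0],[0.2,0,0,0,0]]' 10
```

```text
position: [0.4137, -0.2834, 0.0314]
tool_rot: [-0.365, -3.113, -0.0]
ft_force: [-0.2, 1.0, 0.6]
grip_width: 0.336
grip_force: 0.1
position: [0.4144, -0.2834, 0.0322]
tool_rot: [-0.365, -3.115, 0.0]
ft_force: [-0.3, -0.2, -0.4]
grip_width: 0.339
grip_force: 0.1
time: 20.5
position: [0.4144, -0.2835, 0.0322]
tool_rot: [-0.365, -3.115, 0.0]
ft_force: [-0.1, -0.4, -0.5]
grip_width: 0.314
grip_force: 9.5
```

The fingers stopped at 27 mm on the tilted bar, which means it is locked at about 28°. I'll firm the grip and lift.

```bash
python3 -m crank '[[0.2,0,0,0,0],[0.2,0,0,0,0]]' 25|sed -n '5,6p'; python3 -m crank '[[0.2,0,0,0.1,0],[0.2,0,0,0.3,0],[0.2,0,0,0.6,0],[0.2,0,0,0.6,0],[0.2,0,0,0.6,0]]'
```

```text
grip_width: 0.3
grip_force: 23.9
time: 21.38
position: [0.4141, -0.2829, 0.1516]
tool_rot: [-0.365, -3.115, -0.001]
ft_force: [-0.5, -0.8, -1.1]
grip_width: 0.302
grip_force: 23.9
```

```bash
python3 - <<'E'
from h import *
import pickle
np.set_printoptions(precision=3,suppress=True)
s=.7;c=pickle.load(open("w2.pkl","rb"))
a,b=onz(c,557*s,33*s,.014),onz(c,700*s,40*s,.014);print("w2 edge",a,b,np.arctan2(*(b-a)[1::-1]),np.linalg.norm(a-b))
cs=get_calibration("scene");cd=get_calibration("side")
from scipy.optimize import least_squares
def model(p):
    x,y,w=p;R=np.array([[np.cos(w),-np.sin(w)],[np.sin(w),np.cos(w)]])
    B=np.array([[-65,-65],[65,-65],[65,65],[-65,65]])/1e3@R.T+[x,y]
    L=np.array([-.079,0])@R.T+[x,y]
    return np.c_[B,np.full(4,.014)],np.r_[L,.258]
# scene corners: L (257,373)=(+,-), bot (271,422)=(+,+), R (343,403)=(-,+); lens front centre approx scene (328,268), side (467,219)
def res(p):
    B,L=model(p)
    r=[proj(cs,B[[1,2,3]])-np.array([(257,373),(271,422),(343,403)])*s, proj(cs,L)-np.array([(328,268)])*s, proj(cd,L)-np.array([(467,219)])*s]
    return np.concatenate(r).ravel()
f=least_squares(res,[.79,-.045,-.27],loss="soft_l1");print(f.x,res(f.x))
B,L=model(f.x);print(B,L);print("side px*1/s",proj(cd,B)/s)
E
```

```text
w2 edge [ 0.711 -0.09   0.014] [ 0.837 -0.124  0.014] -0.2651853473159139 0.12966794571465706
[ 0.796 -0.047 -0.253] [-2.119  0.254 -0.315  0.123 -0.658 -0.366  1.579  0.537 -1.604  3.025]
[[ 0.717 -0.093  0.014]
 [ 0.843 -0.126  0.014]
 [ 0.875  0.     0.014]
 [ 0.749  0.033  0.014]] [ 0.719 -0.027  0.258]
side px*1/s [[478.275 330.572]
 [531.141 313.147]
 [501.544 276.923]
 [450.649 292.644]]
```

```bash
python3 -m crank '[[0.2,0,0,0.1,0],[0.2,0.05,0.1,0.2,-0.02],[0.2,0.15,0.25,0.3,-0.04],[0.2,0.25,0.4,0.3,-0.06],[0.2,0.33,0.57,0.3,-0.085]]'|sed -n '2,5p'; python3 -m crank '[[0.2,0.06,0.11,0,-0.017],[0.2,0.12,0.22,0,-0.034],[0.2,0.19,0.33,0,-0.051],[0.2,0.26,0.45,0,-0.068],[0.2,0.33,0.57,0,-0.085]]'|sed -n '2,5p'; python3 -m crank '[[0.2,0.06,0.11,0,-0.017],[0.2,0.12,0.22,0,-0.034],[0.2,0.19,0.33,0,-0.051],[0.2,0.26,0.45,0,-0.068],[0.2,0.33,0.56,0,-0.0844]]'|sed -n '2,5p';python3 -m crank '[[0.2,0.01,0.015,-0.1,0],[0.2,0.01,0.015,-0.15,0],[0.2,0.01,0.015,-0.15,0],[0.2,0.01,0.015,-0.15,0]]'
python3 - <<'E'
from h import *
import pickle
C={}
for n in ("scene","side","wrist"): C[n],_=shot(n,n+"9.png")
pickle.dump(C,open("c9.pkl","wb"));st=get_state();print(st["position"],st["tool_rot"])
for n,F in (("scene",1),("side",1)):
    print(n,proj(C[n],[[.6034,.0055,.203],[.6146,.0594,.2]]))
E
```

```text
position: [0.4799, -0.1682, 0.2102]
tool_rot: [-1.181, -2.902, -0.001]
ft_force: [0.7, 0.3, -0.5]
grip_width: 0.298
position: [0.5455, -0.0545, 0.2095]
tool_rot: [-1.903, -2.49, 0.0]
ft_force: [0.7, -0.3, -0.2]
grip_width: 0.305
position: [0.6115, 0.0575, 0.2092]
tool_rot: [-2.49, -1.906, 0.0]
ft_force: [0.8, -0.1, 0.2]
grip_width: 0.3
time: 23.75
position: [0.6141, 0.0584, 0.1823]
tool_rot: [-2.49, -1.91, -0.006]
ft_force: [0.4, -0.2, -0.8]
grip_width: 0.301
grip_force: 23.9
[0.61462934 0.05919436 0.18294281] [-2.48948563 -1.91101689 -0.00792022]
scene [[279.77555006 196.3401393 ]
 [289.23897128 209.94336923]]
side [[285.56486961 182.25498959]
 [276.79062109 171.96738614]]
```

```bash
python3 - <<'E'
import cv2,numpy as np
r=lambda im:cv2.resize(im,(400,300),interpolation=cv2.INTER_CUBIC)
s=cv2.imread("pics/scene9.png");d=cv2.imread("pics/side9.png");w=cv2.imread("pics/wrist9.png")
cv2.imwrite("pics/c9.png",np.vstack([np.hstack([r(s[160:235,230:330]),r(d[145:220,235:335])]),np.hstack([r(w[20:320,80:480]),r(d[80:305,150:450])])]))
E
```

```text
(no output)
```

View pics/c9.png

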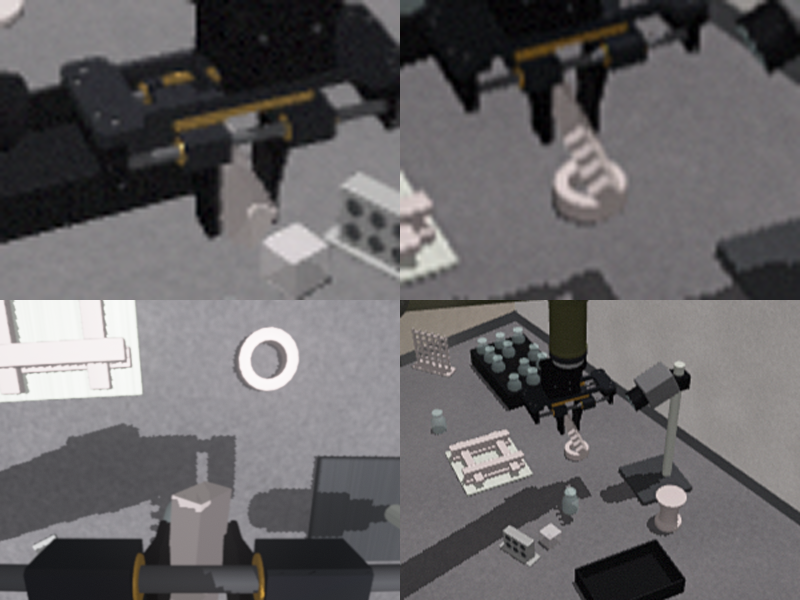

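In the side view the bar runs from the fingers at crop (570,90) to its tip near (612,195). In the wrist view its solid end is at (172–230,485). I'll compare these with the model's predicted pixels.

```bash
cat > m.py <<'E'
from h import *
import pickle
C=pickle.load(open("c9.pkl","rb"))
def bar(pitch,th,gx,yaw=np.radians(-104.9),P=(.6146,.0594,.204)):
    # pitch>0 teeth down; returns R (columns bar x,y,z) and origin; bar point (gx,0,.014) at P
    ex=np.array([np.cos(yaw)*np.cos(pitch),np.sin(yaw)*np.cos(pitch),-np.sin(pitch)])
    h=np.array([-np.sin(yaw),np.cos(yaw),0]); h/=np.linalg.norm(h)   # bar y level, points to lens (+x)
    u=np.cross(ex,h); ey=np.cos(th)*h+np.sin(th)*u; ez=np.cross(ex,ey)
    R=np.c_[ex,ey,ez]; return R,np.array(P)-R@[gx,0,.014]
K8=np.array([[x,y,z] for x in(-65,65) for y in(-8,8) for z in(0,28)])/1e3
E
python3 - <<'E'
from m import *
np.set_printoptions(precision=0,suppress=True)
for pitch in (0,.2):
    R,o=bar(pitch,np.radians(25),-.033); X=K8@R.T+o
    w=proj(C["wrist"],X)-[80,20]+[0,300]; d=(proj(C["side"],X)-[235,145])*4+[400,0]; s=(proj(C["scene"],X)-[230,160])*4
    print(pitch);print(np.c_[K8*1e3,w,d,s])
E
```

```text
0
[[-65.  -8.   0. 195. 488. 548.  96. 259. 247.]
 [-65.  -8.  28. 168. 505. 533.  72. 279. 209.]
 [-65.   8.   0. 223. 492. 566.  84. 236. 244.]
 [-65.   8.  28. 200. 510. 551.  60. 256. 205.]
 [ 65.  -8.   0. 195. 674. 622. 204. 181. 125.]
 [ 65.  -8.  28. 175. 710. 606. 181. 199.  89.]
 [ 65.   8.   0. 218. 682. 641. 191. 160. 121.]
 [ 65.   8.  28. 199. 721. 626. 168. 177.  84.]]
0.2
[[-65.  -8.   0. 194. 487. 547.  87. 261. 241.]
 [-65.  -8.  28. 167. 515. 534.  68. 277. 198.]
 [-65.   8.   0. 224. 494. 566.  76. 237. 236.]
 [-65.   8.  28. 200. 524. 553.  56. 253. 193.]
 [ 65.  -8.   0. 196. 645. 618. 220. 184. 154.]
 [ 65.  -8.  28. 177. 681. 606. 203. 199. 114.]
 [ 65.   8.   0. 216. 654. 638. 209. 162. 149.]
 [ 65.   8.  28. 199. 692. 626. 191. 176. 109.]]
```

```bash
python3 - <<'E'
from m import *
from scipy.optimize import differential_evolution
np.set_printoptions(precision=3,suppress=True)
G={}
for n in ("wrist","side","scene"):
    g=cv2.GaussianBlur(cv2.imread(f"pics/{n}9.png",0).astype(np.float32),(0,0),.8)
    m=np.hypot(cv2.Sobel(g,cv2.CV_32F,1,0),cv2.Sobel(g,cv2.CV_32F,0,1)); G[n]=np.minimum(m,120)
def seg(a,b,n=25): t=np.linspace(0,1,n)[:,None]; return (np.array(a)*(1-t)+np.array(b)*t)/1e3
E={"wrist":[seg((-65,-8,0),(-65,-8,28)),seg((-65,-8,28),(-65,8,28)),seg((-65,8,28),(-65,8,0)),seg((-65,8,0),(-65,-8,0)),seg((-65,8,28),(-45,8,28)),seg((-65,8,0),(-50,8,0)),seg((-65,-8,28),(-50,-8,28))],
   "side":[seg((-5,-8,0),(65,-8,0),60),seg((65,-8,0),(65,-8,28)),seg((65,-8,28),(65,8,28)),seg((65,8,0),(65,8,28)),seg((65,-8,0),(65,8,0)),seg((0,8,14),(60,8,14),50)],
   "scene":[seg((65,-8,0),(65,-8,28)),seg((65,-8,28),(65,8,28)),seg((65,8,28),(65,8,0)),seg((65,8,0),(65,-8,0))]}
E={k:np.vstack(v) for k,v in E.items()}
def score(p,parts=False):
    pitch,th,gx,dz,dy=p; R,o=bar(pitch,th,gx,P=(.6146+dy,.0594,.204+dz)); S=[]
    for n in E:
        q=proj(C[n],E[n]@R.T+o).astype(np.float32)
        S.append(cv2.remap(G[n],q[:,:1],q[:,1:],cv2.INTER_LINEAR).mean())
    return S if parts else -(S[0]+S[1]+.0*S[2])
for sd in (0,1):
    f=differential_evolution(score,[(-.25,.3),(.1,.75),(-.045,-.02),(-.012,.012),(-.005,.005)],seed=sd,maxiter=150,popsize=20)
    R,o=bar(*f.x[:3],P=(.6146+f.x[4],.0594,.204+f.x[3])); print(f.x,f.fun,score(f.x,1),o+R@[.022,0,.014])
for p in (-.1,0,.1,.2): 
    f=differential_evolution(lambda q:score([p,*q]),[(.1,.75),(-.045,-.02),(-.012,.012),(-.005,.005)],seed=0,maxiter=60); print(p,f.x,f.fun)
E
```

```text
[-0.112  0.1   -0.02  -0.01  -0.003] -139.77044677734375 [np.float32(43.303925), np.float32(96.466515), np.float32(64.94722)] [0.6   0.019 0.199]
[-0.25   0.128 -0.04  -0.011 -0.005] -139.16848754882812 [np.float32(66.9891), np.float32(72.1794), np.float32(46.95213)] [0.594 0.001 0.208]
-0.1 [ 0.1   -0.02  -0.009 -0.003] -139.56085205078125
0 [ 0.101 -0.02  -0.002 -0.004] -135.59750366210938
0.1 [ 0.101 -0.024  0.011 -0.002] -136.58444213867188
0.2 [ 0.196 -0.02   0.011 -0.005] -142.02342224121094
```

```bash
python3 - <<'E'
import cv2
g=cv2.imread("pics/wrist9.png",0); print("cols",list(range(164,240,4)))
for v in range(476,532,3): print(v,*[f"{g[20+v-300,80+u]//10:2d}" for u in range(164,240,3)])
d=cv2.imread("pics/side9.png",0); print("side cols 268..300")
for v in range(162,202): print(v,*[f"{d[v,u]//10:2d}" for u in range(268,302)])
E
```

```text
cols [164, 168, 172, 176, 180, 184, 188, 192, 196, 200, 204, 208, 212, 216, 220, 224, 228, 232, 236]
476  8  8  8  8  8  8  8  8  8  8  8 11 14 14 13  8  8  8  8  8  8  8  8  9 14 14
479  8  8  8  8  8  8  8  8  8  8  8 13 14 14 14  8  8  8  8  8  8  8  8  9 13 13
482  8  8  8  8  8  8  8  8  8  8  8 12 13 12 12 10  9  8  8  8  8  8  8  9 14 14
485  8  8  8  8  8  8  8  8  8  8 10 12 12 12 12 12 12 12 11  9  9  8  8 11 14 14
488  8  8  8  8  8  8  8  9 11 12 12 12 12 12 12 12 12 12 12 12 12 11 10  9 14 14
491  8  8  8  8  8 10 12 12 12 12 12 12 12 12 13 12 12 12 12 12 12 12 12  9 13 14
494  8  8  8 12 12 12 12 12 12 12 12 12 12 12 12 12 12 12 12 12 12 12 11 10 13 14
497  8  8  9 20 19 16 13 12 12 12 12 12 12 12 12 12 12 12 12 12 12 12 11 12 14 13
500  8  8  8 13 14 21 21 20 16 13 12 12 12 12 13 15 12 12 12 12 12 12 13 14 14 14
503  8  8 10 13 13 19 21 21 21 21 19 16 13 16 19 18 12 12 12 12 12 12 14 14 14 14
506  8  9 11 13 13 16 19 19 20 21 21 21 20 20 18 13 12 12 12 12 12 12 13 14 14 13
509  8 11 12 13 13 13 13 13 13 13 15 21 20 17 12 12 12 12 12 12 12 12 13 14 14 14
512  9 11 12 13
[... 4117 characters left out ...]
9 20 20 18 13 10 10 10 10 10 10 10 11 11 11 11 11 11 11 11 11 11
196 11 11 11 11 11  6  8 10 10 10 11 12 15 15 15 16 13 10 10 10 10 10 10 10 11 11 11 11 11 11 11 11 11 11
197 11 11 11 11 11  8  6  9 10 10 10 10 10 10 10 11 10 10 10 10 10 10  9 11 11 11 11 11 11 11 11 11 11 11
198 11 11 11 11 11 11  5  7  8 10 10 10 10 10 10 10 10 10 10 10 10 10 10 11 11 11 11 11 11 11 11 10 11 11
199 11 11 11 11 11 11  8  8  6  8  8  9 10 10 10 10 10 10  9 10 11 11 11 11 11 11 11 11 11 11 11 11 11 11
200 11 11 11 11 11 11 11 11  9  9  9  7  8  8  8  8 10 10 10 10 11 11 11 11 11 11 11 11 11 11 11 11 11 11
201 11 11 11 11 11 11 11 11 11 11 11  8  9  9  9  9 10 11 11 11 11 11 11 11 11 11 11 11 11 11 11 11 11 11
```

```bash
python3 - <<'E'
from m import *
from scipy.optimize import least_squares
np.set_printoptions(precision=3,suppress=True)
W=np.array([[-65,-8,28],[-65,8,28],[-65,-8,0],[-65,8,0]])/1e3; w=np.array([(173,496),(203,508),(198,483.5),(230,488)])+[80,-280]
S=np.array([[60,0,28],[42.8,0,28],[25.6,0,28],[8.4,0,28]])/1e3; s=np.array([(284,191),(282,187),(280.7,182.5),(278.5,178.5)])
def f(p):
    R,o=bar(p[0],p[1],-.033,np.radians(-104.9)+p[5],P=np.array([.6146,.0594,.204])+p[2:5])
    return np.concatenate([(proj(C["wrist"],W@R.T+o)-w).ravel()/2,(proj(C["side"],S@R.T+o)-s).ravel(),p[2:5]/.003,[p[5]/.05]])
r=least_squares(f,[0,.43,0,0,0,0]);print(r.x,f(r.x))
J=np.linalg.inv(r.jac.T@r.jac);print("sd",np.sqrt(np.diag(J)))
p=r.x;R,o=bar(p[0],p[1],-.033,np.radians(-104.9)+p[5],P=np.array([.6146,.0594,.204])+p[2:5])
m=o+R@[.022,0,.014];F=np.array([.6034,.0055,.203]);a=-.262;fx=np.array([np.cos(a)*np.cos(np.radians(25)),np.sin(a)*np.cos(np.radians(25)),np.sin(np.radians(25))])
print("mid",m,"err",m-F,np.linalg.norm(m-F),"face",np.arccos(abs(R[:,1]@fx)),"xvert",np.arccos(R[2,0]))
E
```

```text
[ 0.073  0.482 -0.     0.003 -0.003 -0.095] [-0.404  0.947  0.066 -0.2    1.198 -1.013 -1.047  0.533  0.412 -0.203
  0.447 -0.437 -0.19  -0.109  0.102 -0.219 -0.038  0.838 -1.11  -1.908]
sd [0.027 0.036 0.001 0.001 0.002 0.014]
mid [0.595 0.01  0.197] err [-0.008  0.005 -0.006] 0.011380946634830687 face 0.12613737867148792 xvert 1.6442553712231722
```

The fitted bar pose is 11 mm from the focus, with 0.13 rad of face error, mostly yaw. I'll make a small correction.

```bash
python3 -m crank '[[0.2,0.01,-0.01,0.02,0.006],[0.2,0.02,-0.015,0.03,0.012],[0.2,0.02,-0.015,0.03,0.012],[0.2,0.02,-0.015,0.03,0.012],[0.2,0.02,-0.015,0.03,0.012]]'; python3 - <<'E'
from h import *
import pickle
C={}
for n in ("side","wrist"): C[n],_=shot(n,n+"9.png")
pickle.dump(C,open("c9.pkl","wb"));st=get_state();print(st["position"],st["tool_rot"])
g=cv2.imread("pics/wrist9.png",0)
for v in range(479,515,3): print(v,*[f"{g[20+v-300,80+u]//10:2d}" for u in range(164,240,3)])
d=cv2.imread("pics/side9.png",0)
for v in range(174,196): print(v,*[f"{d[v,u]//10:2d}" for u in range(272,296)])
E
```

```text
time: 24.52
position: [0.6182, 0.0567, 0.1881]
tool_rot: [-2.415, -2.003, -0.006]
ft_force: [-0.1, -0.8, 0.2]
grip_width: 0.303
grip_force: 23.9
[0.61822685 0.05668843 0.18804148] [-2.41468842 -2.00348619 -0.00551129]
479  8  8  8  8  8  8  8  8  8  8  8 11 10  9  8  8  8  8  8  8  8  8  8 10 14 14
482  8  8  8  8  8  8  8  8  8  8  8  8  9 11 11 10  9  8  8  8  8  8  8 13 14 14
485  8  8  8  8  8  8  8  8  8  8 10 12 12 12 12 12 12 12 11 10  8  8  8 11 14 14
488  8  8  8  8  8  8  8  9 11 12 12 12 12 12 12 12 12 12 12 12 12 11 10 12 14 13
491  8  8  8  8  8 10 11 12 12 12 12 12 12 12 12 12 12 12 12 12 12 12 12 13 14 14
494  8  8  9 11 12 12 12 12 12 12 12 12 12 12 12 12 12 12 12 12 12 12 12 14 14 14
497  9 11 11 13 14 16 13 12 12 12 12 12 12 12 12 12 12 12 12 12 12 12 13 14 14 14
500 11 11 12 13 13 13 17 20 16 13 12 12 12 12 12 15 14 12 12 12 12 12 13 14 14 13
503 11 12 12 13 13 13 15 21 21 21 19 16 13 16 19 18 12 12 12 12 12 12 13 14 14 14
506 12 12 13 13 13 13 14 20 21 21 21 21 20 17 16 15 12 12 12 12 12 12 13 13 14 14
509 12 13 13 13 13 13 13 13 13 13 13 15 15 12 12 12 12 12 12 1
[... 1073 characters left out ...]
4 15 12 11 11 11
187 11 11 14 18 20 20 18 15 14 12 12 12 15 12 10 10 12 16 17 16 15 12 11 11
188 11 12 18 20 20 17 14 10 10 10 10 10 11 10 11 15 16 18 16 14 16 12 11 11
189 10 13 20 20 20 12 10 10 10 10 10 10 10 11 15 18 18 16 12 10 12 13 12 11
190 11 14 20 20 20 10  9 10  9  9  9  9  9 11 16 18 16 12 10  9 10 12 13 11
191 11 12 20 20 20 13  9 10 10  9  9  9  7  7 11 16 12 10 10 10 10 10 11 11
192 11  9 18 20 20 18 14 11 11 11 11 11  8  9 11 17 12  9 10 10 10 10 11 11
193 11  7 12 18 20 20 19 17 15 14 13 14 14 16 17 20 17 11 10 10 10 10 10 11
194 11  6  9 13 17 19 20 20 19 18 18 18 19 20 20 20 18 11 10 10 10 11 11 11
195 11  6  8  9 11 15 17 18 20 20 20 20 19 19 16 15 14 10 10 10 10 11 11 11
```

```bash
python3 - <<'E'
from m import *
from scipy.optimize import least_squares
np.set_printoptions(precision=3,suppress=True)
W=np.array([[-65,-8,28],[-65,8,28],[-65,-8,0],[-65,8,0]])/1e3; w=np.array([(173,496),(203,508),(198,483.5),(230,488)])+[80,-280]
S=np.array([[60,0,28],[42.8,0,28],[25.6,0,28],[8.4,0,28]])/1e3; s=np.array([(288.5,189),(286,184.7),(283,180.7),(280.5,176.5)])
P0=np.array([.6182,.0567,.209]);y0=np.radians(-100.6)
def f(p):
    R,o=bar(p[0],p[1],-.033,y0+p[5],P=P0+p[2:5])
    return np.concatenate([(proj(C["wrist"],W@R.T+o)-w).ravel()/2,(proj(C["side"],S@R.T+o)-s).ravel(),p[2:5]/.003,[p[5]/.05]])
r=least_squares(f,[0,.43,0,0,0,0]);p=r.x;print(p,f(p))
R,o=bar(p[0],p[1],-.033,y0+p[5],P=P0+p[2:5])
m=o+R@[.022,0,.014];F=np.array([.6034,.0055,.203]);a=-.262;fx=np.array([np.cos(a)*np.cos(np.radians(25)),np.sin(a)*np.cos(np.radians(25)),np.sin(np.radians(25))])
print("mid",m,"err",m-F,"face",np.arccos(abs(R[:,1]@fx)),"xvert",np.arccos(R[2,0]),"zvert",np.arccos(R[2,2]))
E
```

```text
[ 0.07   0.481 -0.     0.003 -0.003 -0.094] [-0.461  0.914  0.032 -0.242  1.185 -0.996 -1.04   0.54  -0.084 -0.389
 -0.025 -0.191  0.568 -0.235  0.696 -0.021 -0.084  1.002 -0.949 -1.887]
mid [0.603 0.007 0.202] err [-0.001  0.001 -0.001] face 0.06524774901107183 xvert 1.6410780798722215 zvert 0.4860205882858986
```

The position error is about 2 mm, the face error 0.07 rad and the level error 0.07 rad. Letting it settle for one short row set, then handing in.

```bash
python3 -m crank '[[0.2,0,0,0,0],[0.2,0,0,0,0],[0.2,0,0,0,0],[0.2,0,0,0,0]]'; python3 -c "
from bench import *;print(close_job())"
```

```text
time: 25.12
position: [0.6183, 0.0566, 0.1881]
tool_rot: [-2.415, -2.003, -0.006]
ft_force: [-0.1, 0.7, -0.6]
grip_width: 0.299
grip_force: 23.9
the job is handed in; nothing more can be done
None
```

I handed the job in at 25 s; no verdict came back: both slats are released as the tower's third layer, and the comb bar is held still at the focus, by my image fit about 2 mm off in position, 0.07 rad off square and 0.07 rad off level.

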